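Clamp the sample stage, then index its dividing plate to the third stop and hold it

TASK

Secure the culture-cup indexing stage with its captive screw-knob (the small steel one): push it down, keep it down while turning it clockwise to its end, and let it pop up into its latch. Only then take the black bar knob in the middle of the round cup plate and turn it clockwise from its home position, counting three clicks, to the third stop and no farther. The plate springs back if let go, so finish while holding the knob at that third stop, and leave the other things on the bench standing where they are.

Things in the scene. Friction and masses are not known exactly. Their poses are not given: they have to be found in the camera images.
- index_grip (a point): Point on the vertical axis of the black index knob, in the middle of its bar grip, 84 mm above the table. The bar is 46 mm long (this point's x), 14 mm wide (y) and 36 mm tall, from 61 to 97 mm above the table; below it a round skirt, 48 mm across, at 53 to 61 mm. z is up. A small white line on top marks the +x end.
- index_knob: The black index knob with the round aluminium plate on which it sits (axes as index_grip; origin on the axis at the plate's underside, 45 mm above the table). The plate is 180 mm across, its top 53 mm above the table; it turns with the knob and carries 15 small red cups, 20 mm across, on a 144 mm circle, tops 61 mm above the table.
- index (a joint): Index knob's turn, rad, clockwise from above. Home (start, end stop) 0; a click is 24 deg = 0.419, so stops at 0.419, 0.838, 1.257 (third), 1.676, 2.094; end 2.30. A spring pulls back: 0.14 N m at home, 0.18 at the third stop. Clicks add +-0.1 N m: leaving a stop is hardest, resistance fades towards the next and jumps up once past it. No stop keeps it: let go, it runs home.
- clamp_grip (a point): Point on the vertical axis of the captive steel screw-knob, in the middle of its wing, 79 mm above the table unpushed; it moves with the knob. The wing is 34 mm long (this point's x), 10 mm wide (y), and reaches from 16 mm below to 14 mm above this point; under it a round collar 24 mm across. It stands on a grey post, 46 mm square, top 40 mm above the table, 155 mm from the index knob. z is up.
- clamp (a joint): Turn of the screw-knob, rad, growing clockwise seen from above: 0 to 0.04 at the start, end stop at 1.35. It must be turned only while pushed down: unpushed it comes against a catch at about 0.15, and must not be forced past it. To latch it turn it on to about 1.3 and let it rise.
- clamp_push (a joint): How far the screw-knob is pushed down, m: 0 at rest, bottom stop 0.009. A spring pushes it up with 4.5 N at 0 and 7 N at the bottom. Turning needs more than 0.007, so push to the bottom. Turned past about 1.2 rad and let go, it rises to about 0.004 and stays latched there.
- stage: The indexing stage: aluminium base plate 200 x 315 x 12 mm, fixed. Origin on the bench under the index knob's axis. Its +x points to a thin steel post (66 mm tall, 108 mm out) with a small ring over one cup, 66 to 70 mm above the table; the screw-knob is 155 mm along its -y.
- dish_a: Culture dish, 88 mm across, 15 mm tall; bystander, origin under its centre.
- dish_b: Culture dish like the other; bystander.
- slide_box: Box of slides, 57 x 87 x 42 mm; bystander, origin under its centre.
- bottle: Small amber bottle, 44 mm across, 75 mm tall; bystander, origin under its centre.
- swab_box: Blue box, 190 x 65 x 45 mm; bystander, origin under its centre.
- waste_cup: Red open cup, 84 mm across, 90 mm tall; bystander, origin under its centre.
- tube_rack: Grey rack with tubes, 70 x 160 x 57 mm; bystander, origin under its centre.

How it is judged:
By the outcome, as a careful person would: the job done as asked, in the order asked, and still so for the second after the job is handed in, while the arm keeps its last pose, push and grip.
It also fails if it takes over 59 s, if anything falls off the work surface, if the arm or the gripper's body presses on something with over 40 N, if the wrist force passes 120 N, or if a joint passes its speed limit or range.

ROBOT

A 7-joint arm with a two-finger parallel gripper is mounted at the origin on the work surface. World frame = base frame: x ahead of the robot, y to its left, z up, the work surface at z = 0. Lengths are in m, angles in degrees, forces in N, time in s.
With the tool pointing down it reaches from about 0.4 to 0.875 m from the base axis. Payload 6.5 kg.
Tool frame: the origin (TCP) lies at the very end of the fingers, on their centre line; the grasp point (between the pads) lies 19 mm behind it; z points along the fingers, x is the direction in which the jaws open and shut, and the axes are right-handed (so a half turn about z gives the same grasp; the last joint's range is limited). The gripper opens to 88 mm and grips with 3 to 60 N. Pads are 18 mm wide; open, the fingers measure 123 mm over their backs; the gripper's body (75 mm by 187 mm) begins 45 mm behind the grasp point.
Start: joints at [67.712, 30.733, -0.252, 88.115, 0.149, 61.152, -4.079], TCP at [0.206, -0.616, 0.239] pointing down, gripper open.
Joint ranges: [-154.64, 154.64], [-21.42, 123.67], [-72.66, 72.17], [13.99, 137.28], [-74.86, 254.86], [10.95, 109.41], [-158.01, 158.01]. Speed limits (degrees/s): [136.94, 136.94, 180, 180, 180, 180, 180].

INTERFACE

Orientations are given as a 3x3 rotation matrix whose columns are the frame's x, y, z axes.
In Python, from cell import robot gives the robot as it stands. The module is installed in compiled form; this text tells all that it offers.
- The arm moves only by the tool arm_command, never from a script. Its arguments are lists of equal length, an entry for each row: "linear": the shift along the tool's x, y, z in mm, a list of three; "delta_rot": the turn, a rotation vector about the tool's x, y, z in degrees, a list of three; "fingers": the opening, from 0 (shut) to 1 (fully open). In form: {"linear": [[dx, dy, dz], ...], "delta_rot": [[wx, wy, wz], ...], "fingers": [fingers, ...]}. A call has exactly 8 rows; each row shifts and turns the commanded pose from where the row before left it, along the tool's axes as they then stand; what a row does not reach is not made up. A row lasts 1/12 s, in which the tool goes at most 41.7 mm and 7.16 degrees, less where a joint would pass 70% of its speed; a pose out of reach is approached as far as the arm can. A call is refused whole if a number of a shift passes 41.7 or a number of a turn 7.16, either way. A call with a gripper value outside its range is refused whole. The fingers move at their own pace and stop on an object; "newtons" is the grip in N (left out, the last holds). Time passes only in rows, so rows that do not move let the fingers close, or fill a call up. It gives the time, the measured TCP pose, the force and the opening at its end, in the units of the state.
- robot.sense(): the state, without advancing time (a new reading comes with each control period).
- robot.snapshot(name): name is "side" or "top" or "wrist"; returns the picture (384x512x3 uint8, blue, green, red); there is no depth.
- robot.camera_info(name): a dict with "mtx" (3x3 intrinsics, pixels), "origin" and "orientation" of the camera in the world. Camera axes: x right, y down, z forward; pixel columns grow to the right and rows downward; lengths in m; the calibration is good to about 2 mm. A picture is of the moment at which its call begins: read the wrist's pose just before it. camera_info takes no time and is no camera call; for the wrist camera it gives the pose at the moment of the call.
- robot.hand_in(): hands the job in, once; it reports no verdict.
The state is a dict: "time_s": time; "joint_positions": joint angles; "dq": joint speeds; "effort": joint torques, N m; "tcp_pos": TCP position; "eef_rot": TCP orientation; "ft_force": force on the tool from outside, world axes, zero at the start; "ft_torque": the same for the moment, N m; "finger_gap": finger opening in m.
Only numpy, scipy, OpenCV 4.12 (cv2) and the standard library are available. Lean on these libraries where they do the work, as an engineer would, in place of code of your own. Each camera call takes 0.05 s, during which the arm holds its last target. There are 200 camera calls.

## Working session

There is one attempt and no reset: what is moved stays moved. The work goes in short steps, Python scripts to look and compute and a tool call to move; the robot and the scene stay as the last step left them, time stands still between calls to the robot, and variables do not carry over. Pictures are saved under pics/ and viewed, about 8 in all and at most 12, crops included, and the job is handed in when it is done.

Besides the shell and the picture viewer there is one more tool, called by a JSON object that holds its "op" and its "data", one argument or row to a line. arm_command: Moves the arm, as the interface text tells. Its arguments: {"type":"object","properties":{"linear":{"type":"array"},"delta_rot":{"type":"array"},"fingers":{"type":"array"},"newtons":{"type":"number"}},"required":["linear","delta_rot","fingers"]}

```bash
mkdir -p pics; cat > h.py <<'E'
import numpy as np, cv2
from cell import robot
def snap(n,f):
    c=robot.camera_info(n); im=np.array(robot.snapshot(n)); cv2.imwrite('pics/'+f,im); return im,c
def px2w(c,u,v,z):
    K=np.array(c['mtx']);R=np.array(c['orientation']);o=np.array(c['origin'])
    d=R@np.linalg.solve(K,[u,v,1.]); return o+d*(z-o[2])/d[2]
def w2px(c,p):
    K=np.array(c['mtx']);R=np.array(c['orientation']);o=np.array(c['origin'])
    q=K@(R.T@(np.array(p)-o)); return q[:2]/q[2]
E
python3 - <<'E'
from h import *
np.set_printoptions(precision=4,suppress=True)
a,c=snap('top','top0.png');b,d=snap('side','side0.png')
print(c,d);print(robot.sense())
cv2.imwrite('pics/both.png',cv2.resize(a,(800,600)))
E
```

```text
{'mtx': array([[418.8446,   0.    , 256.1427],
       [  0.    , 418.8446, 193.1859],
       [  0.    ,   0.    ,   1.    ]]), 'origin': array([ 0.2495, -0.0245,  1.6136]), 'orientation': array([[ 0.0171, -0.9758,  0.2182],
       [-0.9999, -0.0162,  0.006 ],
       [-0.0023, -0.2183, -0.9759]])} {'mtx': array([[366.7298,   0.    , 256.646 ],
       [  0.    , 366.7298, 193.9625],
       [  0.    ,   0.    ,   1.    ]]), 'origin': array([-0.1736,  0.76  ,  0.8923]), 'orientation': array([[-0.7211, -0.3993,  0.5662],
       [-0.6928,  0.4265, -0.5815],
       [-0.0093, -0.8116, -0.5842]])}
{'time_s': 0.1, 'joint_positions': array([67.7117, 30.7741, -0.2538, 88.1625,  0.1502, 61.1516, -4.0795]), 'dq': array([-0.0094, -0.189 , -0.0282, -0.1232,  0.0637,  0.0416, -0.0255]), 'effort': array([  0.0031, -57.2076,   0.9943, -25.2231,  -0.0561,   0.0134,
         0.    ]), 'tcp_pos': array([ 0.206 , -0.6159,  0.2379]), 'eef_rot': array([[ 0.3173, -0.9483, -0.0006],
       [-0.9483, -0.3173,  0.0014],
       [-0.0015,  0.0001, -1.    ]]), 'ft_force': array([ 0.2868, -0.3387,  0.9391]), 'ft_torque': array([-0.0166,  0.0417,  0.0003]), 'finger_gap': 0.08811244928057232}
```

View pics/both.png

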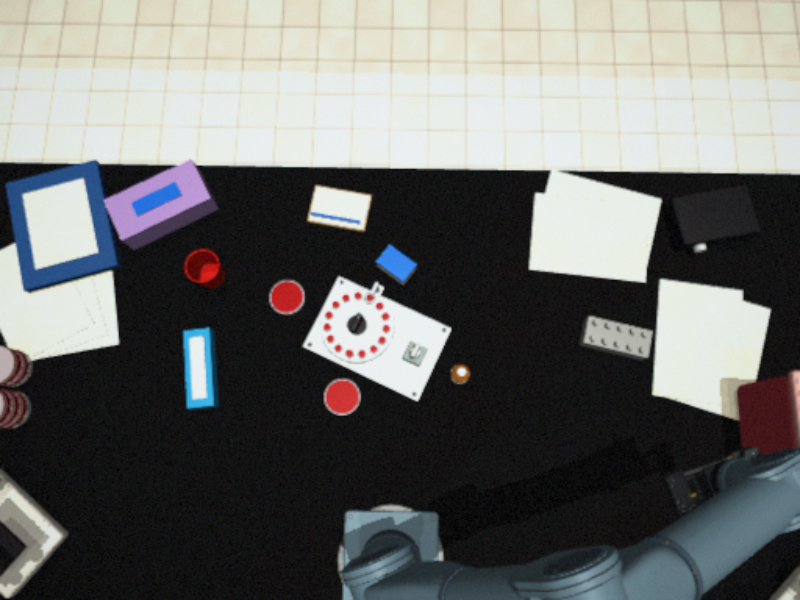

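View pics/side0.png

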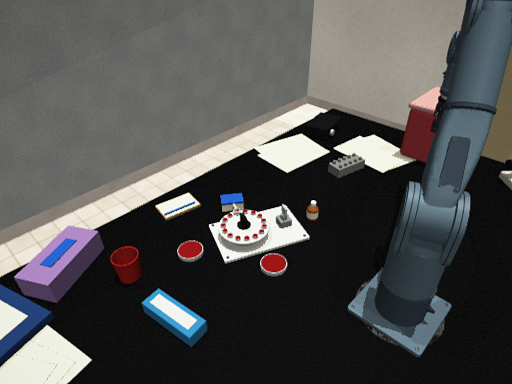

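The top view (scaled 800x600) shows the stage's cup plate centred near (358,324), the screw-knob near (414,352), the ring post near (376,291), and the bottle at (460,373). The side view agrees. Now the coarse positions.

```bash
cat > m.py <<'E'
from h import *
np.set_printoptions(precision=4,suppress=True)
a=cv2.imread('pics/top0.png');c=robot.camera_info('top')
hsv=cv2.cvtColor(a,cv2.COLOR_BGR2HSV)
m=(((hsv[...,0]<8)|(hsv[...,0]>172))&(hsv[...,1]>120)&(hsv[...,2]>90)).astype(np.uint8)
n,l,s,ce=cv2.connectedComponentsWithStats(m)
pts=[]
for i in range(1,n):
    p=px2w(c,*ce[i],.061)
    if s[i,4]<60 and 180<ce[i][0]<260 and 180<ce[i][1]<235: pts.append(p[:2])
pts=np.array(pts);A=np.c_[2*pts,np.ones(len(pts))];x=np.linalg.lstsq(A,(pts**2).sum(1),rcond=None)[0]
print(len(pts),'ctr',x[:2],'r',np.sqrt(x[2]+x[0]**2+x[1]**2))
k=px2w(c,414/1.5625,352/1.5625,.079);print('clamp',k,np.linalg.norm(k[:2]-x[:2]), 'post',px2w(c,376/1.5625,291/1.5625,.066))
for n_,u,v,z in [('corner',340,277,.012),('c2',450,327,.012),('c3',417,400,.012),('c4',304,346,.012),('bottle',460,373,.07)]: print(n_,px2w(c,u/1.5625,v/1.5625,z))
y=-(k[:2]-x[:2]);print('stage +x yaw',np.degrees(np.arctan2(y[1],y[0]))-90)
w=robot.camera_info('wrist');s=robot.sense();print(w);R=s['eef_rot'];print(R.T@(w['origin']-s['tcp_pos']),R.T@w['orientation'])
E
python3 m.py
```

```text
15 ctr [0.5404 0.0906] r 0.07198022401080445
clamp [ 0.4717 -0.0497  0.079 ] 0.15614278257390207 post [0.6216 0.0444 0.066 ]
corner [0.6695 0.1388 0.012 ]
c2 [ 0.5456 -0.1395  0.012 ]
c3 [ 0.3643 -0.0595  0.012 ]
c4 [0.4918 0.2212 0.012 ]
bottle [ 0.425 -0.159  0.07 ]
stage +x yaw -26.070423818547106
{'mtx': array([[265.3146,   0.    , 258.727 ],
       [  0.    , 265.3146, 191.1363],
       [  0.    ,   0.    ,   1.    ]]), 'origin': array([ 0.278 , -0.5926,  0.3832]), 'orientation': array([[ 0.3176, -0.9072, -0.2758],
       [-0.9482, -0.3044, -0.0906],
       [-0.0018,  0.2903, -0.9569]])}
[ 0.0005 -0.0757 -0.1453] [[ 1.      0.0004 -0.0002]
 [-0.0003  0.957   0.2902]
 [ 0.0002 -0.2902  0.957 ]]
```

```bash
cat > plan.py <<'E'
from h import *
import json
from scipy.spatial.transform import Rotation as Ro
def plan(pos,yaw,rows,s=None):
    """rows from measured pose to TCP pos (m), tool down, tool-x yaw deg"""
    s=s or robot.sense(); p=np.array(s['tcp_pos'])*1000; R=np.array(s['eef_rot']); cy,sy=np.cos(np.radians(yaw)),np.sin(np.radians(yaw))
    T=np.array([[cy,sy,0],[sy,-cy,0],[0,0,-1.]]); rv=Ro.from_matrix(R.T@T).as_rotvec(); t=np.array(pos)*1000
    L=[];D=[]
    for i in range(rows):
        d=R.T@(t-p)/(rows-i); d=np.round(d,1); p=p+R@d; r=np.round(np.degrees(rv)/rows,2); R=R@Ro.from_rotvec(np.radians(r)).as_matrix(); L.append(d.tolist()); D.append(r.tolist())
    for k in range(0,rows,8): print(json.dumps(L[k:k+8]),json.dumps(D[k:k+8]))
E
python3 -c "
from plan import *
plan([.5,-.02,.22],0,16)"
```

```text
[[-29.5, -29.2, 1.2], [-27.1, -31.5, 1.2], [-24.6, -33.5, 1.1], [-21.9, -35.3, 1.1], [-19.1, -36.9, 1.1], [-16.2, -38.3, 1.1], [-13.1, -39.4, 1.1], [-10.0, -40.3, 1.2]] [[-0.0, 0.01, -4.47], [-0.0, 0.01, -4.47], [-0.0, 0.01, -4.47], [-0.0, 0.01, -4.47], [-0.0, 0.01, -4.47], [-0.0, 0.01, -4.47], [-0.0, 0.01, -4.47], [-0.0, 0.01, -4.47]]
[[-6.8, -41.0, 1.1], [-3.6, -41.4, 1.2], [-0.4, -41.5, 1.1], [2.8, -41.4, 1.2], [6.0, -41.1, 1.1], [9.2, -40.5, 1.2], [12.4, -39.6, 1.1], [15.4, -38.5, 1.2]] [[-0.0, 0.01, -4.47], [-0.0, 0.01, -4.47], [-0.0, 0.01, -4.47], [-0.0, 0.01, -4.47], [-0.0, 0.01, -4.47], [-0.0, 0.01, -4.47], [-0.0, 0.01, -4.47], [-0.0, 0.01, -4.47]]
```

{"op": "arm_command", "data": {
  "linear": [
    [-29.5,-29,1],
    [-27,-31.5,1],
    [-24.5,-33.5,1],
    [-22,-35.5,1],
    [-19,-37,1],
    [-16,-38.5,1],
    [-13,-39.5,1],
    [-10,-40.5,1]
  ],
  "delta_rot": [
    [0,0,-4.5],
    [0,0,-4.5],
    [0,0,-4.5],
    [0,0,-4.5],
    [0,0,-4.5],
    [0,0,-4.5],
    [0,0,-4.5],
    [0,0,-4.5]
  ],
  "fingers": [1,1,1,1,1,1,1,1]
}}

```text
time_s: 0.77
tcp_pos: [0.3536, -0.3163, 0.2306]
eef_rot: [[0.816, -0.578, -0.0], [-0.578, -0.816, -0.0], [-0.0, 0.0, -1.0]]
ft_force: [1.1, -0.6, 0.4]
finger_gap: 0.0878
```

{"op": "arm_command", "data": {
  "linear": [
    [-7,-41,1],
    [-3.5,-41.5,1],
    [-0.5,-41.5,1],
    [3,-41.5,1],
    [6,-41,1],
    [9,-40.5,1],
    [12.5,-39.5,1],
    [15.5,-38.5,1]
  ],
  "delta_rot": [
    [0,0,-4.5],
    [0,0,-4.5],
    [0,0,-4.5],
    [0,0,-4.5],
    [0,0,-4.5],
    [0,0,-4.5],
    [0,0,-4.5],
    [0,0,-4.5]
  ],
  "fingers": [1,1,1,1,0.6,0.6,0.6,0.6]
}}

```text
time_s: 1.43
tcp_pos: [0.4988, -0.0177, 0.2226]
eef_rot: [[1.0, 0.012, -0.0], [0.012, -1.0, -0.0], [-0.0, 0.0, -1.0]]
ft_force: [1.4, -0.3, -0.4]
finger_gap: 0.0636
```

```bash
python3 - <<'E'
from h import *
np.set_printoptions(precision=4,suppress=True)
a,c=snap('wrist','w0.png');s=robot.sense();print(s['time_s'],s['tcp_pos'],s['eef_rot'],s['joint_positions'],s['finger_gap'],np.linalg.norm(s['dq']))
np.savez('w0.npz',**c)
print(w2px(c,[.5404,.0906,.097]),w2px(c,[.4717,-.0497,.093]))
E
```

```text
1.4833 [ 0.502  -0.0083  0.2233] [[ 0.9996  0.0263  0.0039]
 [ 0.0263 -0.9996  0.006 ]
 [ 0.004  -0.0059 -1.    ]] [ 21.7183  20.3161 -31.2509 109.8469  12.6462  52.998  -14.0607] 0.05959573039533015 6.803368976495142
[303.5443  74.0682] [233.2038 211.0706]
```

View pics/w0.png

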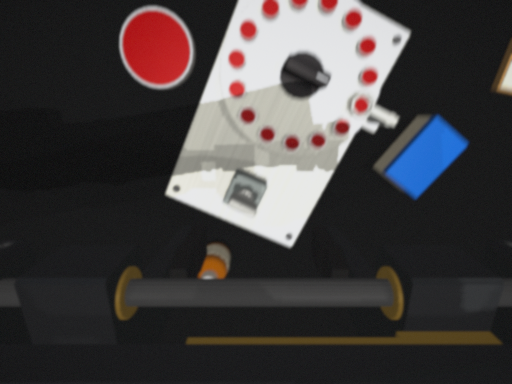

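The wrist view shows the bar knob at (305,75), with its white mark toward (323,78), and the screw-knob on its post at (246,188). The ring post is at (380,115). The arm was still settling, so I'll retake it and crop.

```bash
python3 - <<'E'
from h import *
np.set_printoptions(precision=4,suppress=True)
a,c=snap('wrist','w1.png');s=robot.sense();print(s['time_s'],s['tcp_pos'],s['eef_rot'][:,0],np.linalg.norm(s['dq']))
np.savez('w1.npz',**c)
print(w2px(c,[.5404,.0906,.097]),w2px(c,[.4717,-.0497,.093]))
A=cv2.resize(a[140:240,190:310],None,fx=5,fy=5,interpolation=cv2.INTER_CUBIC)
B=cv2.resize(a[30:130,240:340],None,fx=2,fy=2,interpolation=cv2.INTER_CUBIC)
im=np.zeros((500,800,3),np.uint8);im[:,:600]=A;im[:200,600:]=B;cv2.imwrite('pics/w1c.png',im)
E
```

```text
1.5333 [ 0.5005 -0.0119  0.223 ] [0.9998 0.0208 0.0021] 7.400894724693656
[300.2039  86.3045] [229.5184 219.036 ]
```

View pics/w1c.png

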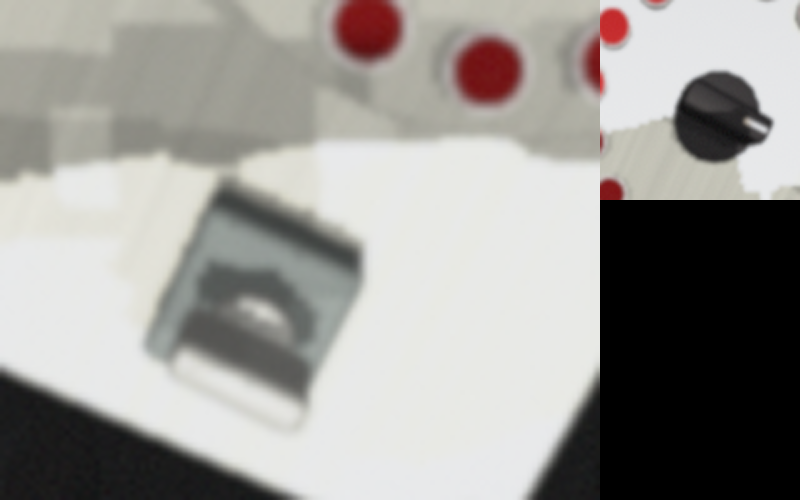

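Retaken crop: the wing's bright top runs from crop (175,362) to (303,420), which puts its centre near pixel (237.6,218) and its yaw at about −25°, along stage x. The bar knob has about the same yaw, with its mark at the right end. Next I'll turn these into positions.

```bash
python3 - <<'E'
from h import *
np.set_printoptions(precision=4,suppress=True)
a=cv2.imread('pics/w1.png');c=dict(np.load('w1.npz'))
hsv=cv2.cvtColor(a,cv2.COLOR_BGR2HSV)
m=(((hsv[...,0]<8)|(hsv[...,0]>172))&(hsv[...,1]>120)&(hsv[...,2]>70)).astype(np.uint8)
n,l,s,ce=cv2.connectedComponentsWithStats(m)
P=np.array([px2w(c,*ce[i],.061)[:2] for i in range(1,n) if 40<s[i,4]<400 and 0<s[i,1] and 220<ce[i][0]<390 and ce[i][1]<170])
A=np.c_[2*P,np.ones(len(P))];x=np.linalg.lstsq(A,(P**2).sum(1),rcond=None)[0]
print(len(P),'ctr',x[:2],'r',np.sqrt(x[2]+x[0]**2+x[1]**2))
q=lambda u,v,z:px2w(c,190+u/5,140+v/5,z)
e=[q(*p,.093)[:2] for p in [(172,350),(312,400),(300,433),(168,372)]]
print('wing',np.array(e),np.mean(e,0))
d=e[1]-e[0];print(np.linalg.norm(d),np.degrees(np.arctan2(d[1],d[0])))
pc=[q(*p,.04)[:2] for p in [(222,180),(362,250),(300,433),(148,350)]];print('post',np.array(pc))
print('post mid from NE,SW',(pc[1]+pc[3])/2,np.linalg.norm(pc[1]-pc[3]),'sides',np.linalg.norm(pc[0]-pc[1]),np.linalg.norm(pc[0]-pc[3]))
k=np.mean(e,0);print('dist',np.linalg.norm(k-x[:2]))
for u,v in [(690,85),(682,108),(770,120),(757,146)]:print(px2w(c,240+(u-600)/2,30+v/2,.097))
s=robot.sense();print(s['tcp_pos'],s['eef_rot'][:,0],s['eef_rot'][:,1])
E
```

```text
15 ctr [0.5441 0.0918] r 0.07188240649270097
wing [[ 0.4661 -0.0391]
 [ 0.4973 -0.0502]
 [ 0.4948 -0.0583]
 [ 0.4651 -0.0443]] [ 0.4808 -0.048 ]
0.03318746628864089 -19.69368844707645
post [[ 0.4728 -0.0128]
 [ 0.5089 -0.0304]
 [ 0.4938 -0.0822]
 [ 0.4532 -0.0593]]
post mid from NE,SW [ 0.4811 -0.0449] 0.06273578315594128 sides 0.04023558204108578 0.05049436482265547
dist 0.1534712197982347
[0.5252 0.1024 0.097 ]
[0.5219 0.0922 0.097 ]
[0.5645 0.0879 0.097 ]
[0.5593 0.0759 0.097 ]
[ 0.5005 -0.0119  0.223 ] [0.9998 0.0208 0.0021] [ 0.0208 -0.9998 -0.0043]
```

```bash
python3 -c "
from plan import *
plan([.480,-.048,.13],65,16)"
```

```text
[[-1.3, 2.3, 5.8], [-1.5, 2.1, 5.8], [-1.6, 2.0, 5.8], [-1.8, 1.9, 5.8], [-1.9, 1.8, 5.8], [-2.0, 1.7, 5.8], [-2.1, 1.5, 5.8], [-2.2, 1.4, 5.8]] [[-0.01, -0.02, -3.99], [-0.01, -0.02, -3.99], [-0.01, -0.02, -3.99], [-0.01, -0.02, -3.99], [-0.01, -0.02, -3.99], [-0.01, -0.02, -3.99], [-0.01, -0.02, -3.99], [-0.01, -0.02, -3.99]]
[[-2.3, 1.2, 5.8], [-2.4, 1.0, 5.8], [-2.5, 0.9, 5.8], [-2.5, 0.7, 5.8], [-2.5, 0.5, 5.8], [-2.6, 0.3, 5.8], [-2.6, 0.1, 5.8], [-2.6, 0.0, 5.9]] [[-0.01, -0.02, -3.99], [-0.01, -0.02, -3.99], [-0.01, -0.02, -3.99], [-0.01, -0.02, -3.99], [-0.01, -0.02, -3.99], [-0.01, -0.02, -3.99], [-0.01, -0.02, -3.99], [-0.01, -0.02, -3.99]]
```

{"op": "arm_command", "data": {
  "linear": [
    [-1.5,2,6],
    [-1.5,2,6],
    [-1.5,2,6],
    [-2,2,6],
    [-2,1.5,6],
    [-2,1.5,6],
    [-2,1.5,6],
    [-2,1.5,6]
  ],
  "delta_rot": [
    [0,0,-4],
    [0,0,-4],
    [0,0,-4],
    [0,0,-4],
    [0,0,-4],
    [0,0,-4],
    [0,0,-4],
    [0,0,-4]
  ],
  "fingers": [0.6,0.6,0.6,0.6,0.6,0.6,0.6,0.6]
}}

```text
time_s: 2.2
tcp_pos: [0.4872, -0.0377, 0.1741]
eef_rot: [[0.842, 0.539, -0.001], [0.539, -0.842, -0.0], [-0.001, -0.0, -1.0]]
ft_force: [-0.9, 0.5, 0.3]
finger_gap: 0.0531
```

{"op": "arm_command", "data": {
  "linear": [
    [-2,1,7],
    [-2.5,1,7],
    [-2.5,1,7],
    [-2.5,0.5,7],
    [-2.5,0.5,6],
    [-2.5,0.5,6],
    [-2.5,0,5],
    [-2.5,0,0]
  ],
  "delta_rot": [
    [0,0,-4.5],
    [0,0,-4.5],
    [0,0,-4.5],
    [0,0,-4.5],
    [0,0,-4.5],
    [0,0,-4.5],
    [0,0,-4.5],
    [0,0,0]
  ],
  "fingers": [0.6,0.6,0.6,0.6,0.6,0.6,0.6,0.6]
}}

```text
time_s: 2.87
tcp_pos: [0.4769, -0.0555, 0.1286]
eef_rot: [[0.437, 0.899, -0.003], [0.899, -0.437, 0.0], [-0.001, -0.002, -1.0]]
ft_force: [-0.5, -0.5, -0.3]
finger_gap: 0.0529
```

{"op": "arm_command", "data": {
  "linear": [
    [0,0,0],
    [0,0,0],
    [0,0,0],
    [0,0,0],
    [0,0,0],
    [0,0,0],
    [0,0,0],
    [0,0,0]
  ],
  "delta_rot": [
    [0,0,0],
    [0,0,0],
    [0,0,0],
    [0,0,0],
    [0,0,0],
    [0,0,0],
    [0,0,0],
    [0,0,0]
  ],
  "fingers": [0.6,0.6,0.6,0.6,0.6,0.6,0.6,0.6]
}}

```text
time_s: 3.53
tcp_pos: [0.4782, -0.0544, 0.1298]
eef_rot: [[0.438, 0.899, 0.0], [0.899, -0.438, -0.0], [0.0, 0.0, -1.0]]
ft_force: [-0.0, -0.5, -0.1]
finger_gap: 0.0529
```

```bash
python3 - <<'E'
from h import *
np.set_printoptions(precision=4,suppress=True)
a,c=snap('wrist','w2.png');s=robot.sense();print(s['time_s'],s['tcp_pos'],s['eef_rot'],s['joint_positions'],np.linalg.norm(s['dq']))
np.savez('w2.npz',**c)
u,v=w2px(c,[.480,-.048,.093]);print(u,v)
u0,v0=int(u)-80,int(v)-60; print(u0,v0)
cv2.imwrite('pics/w2c.png',cv2.resize(a[v0:v0+120,u0:u0+160],None,fx=5,fy=5,interpolation=cv2.INTER_CUBIC))
E
```

```text
3.5833 [ 0.4782 -0.0544  0.1297] [[ 0.4384  0.8988  0.0001]
 [ 0.8988 -0.4384 -0.    ]
 [ 0.      0.0001 -1.    ]] [ 33.5958  29.6931 -40.3922 116.2592  27.6755  43.7212  40.3668] 0.1367207144340487
267.4496995770082 214.36507595810596
187 154
```

View pics/w2c.png

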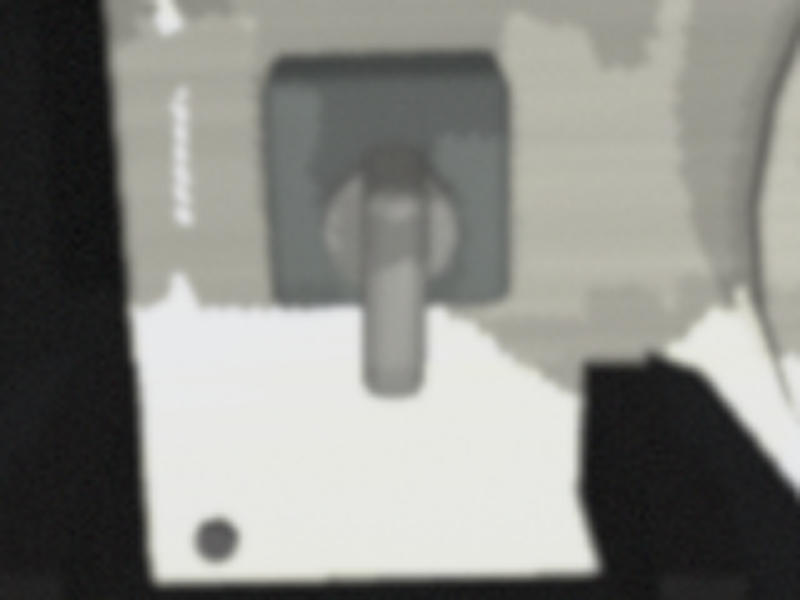

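The wing is seen end-on in line with the image: columns 362–427, near end at row 397. It is parallel to tool y, so yaw 64° is right.

```bash
python3 - <<'E'
from plan import *
np.set_printoptions(precision=4,suppress=True)
c=dict(np.load('w2.npz'))
f=lambda u,v,z:px2w(c,187+u/5,154+v/5,z)[:2]
e=f(394.5,397,.093);print('end',e,'width',np.linalg.norm(f(362,380,.093)-f(427,380,.093)))
R=robot.sense()['eef_rot'];k=e-.017*R[:2,1];print('wing ctr',k)
pc=(f(262,90,.04)+f(512,90,.04)+f(270,303,.04)+f(510,300,.04))/4;print('post ctr',pc)
print('rel tool',R[:2,:2].T@(k-robot.sense()['tcp_pos'][:2])*1000)
E
```

```text
end [ 0.4934 -0.0557] width 0.009763813566468387
wing ctr [ 0.4781 -0.0482]
post ctr [ 0.4803 -0.0491]
rel tool [ 5.5473 -2.7971]
```

{"op": "arm_command", "data": {
  "linear": [
    [2,-1,0],
    [2,-1,5],
    [1.5,-1,10],
    [0,0,10],
    [0,0,10],
    [0,0,10],
    [0,0,10],
    [0,0,10]
  ],
  "delta_rot": [
    [0,0,0],
    [0,0,0],
    [0,0,0],
    [0,0,0],
    [0,0,0],
    [0,0,0],
    [0,0,0],
    [0,0,0]
  ],
  "fingers": [0.5,0.5,0.5,0.5,0.5,0.5,0.5,0.5]
}}

```text
time_s: 4.25
tcp_pos: [0.4776, -0.0482, 0.0634]
eef_rot: [[0.438, 0.899, -0.001], [0.899, -0.438, 0.0], [-0.0, -0.001, -1.0]]
ft_force: [-0.1, -0.6, 0.6]
finger_gap: 0.0438
```

{"op": "arm_command", "data": {
  "linear": [
    [0,0,0],
    [0,0,0],
    [0,0,0],
    [0,0,0],
    [0,0,0],
    [0,0,0],
    [0,0,0],
    [0,0,0]
  ],
  "delta_rot": [
    [0,0,0],
    [0,0,0],
    [0,0,0],
    [0,0,0],
    [0,0,0],
    [0,0,0],
    [0,0,0],
    [0,0,0]
  ],
  "fingers": [0.3,0.2,0.1,0,0,0,0,0],
  "newtons": 25
}}

```text
time_s: 4.92
tcp_pos: [0.4782, -0.0485, 0.0651]
eef_rot: [[0.439, 0.899, 0.001], [0.899, -0.439, -0.001], [-0.0, 0.001, -1.0]]
ft_force: [-1.0, -0.6, 3.5]
finger_gap: 0.0098
```

{"op": "arm_command", "data": {
  "linear": [
    [0,0,2],
    [0,0,2],
    [0,0,2],
    [0,0,2],
    [0,0,1],
    [0,0,0],
    [0,0,0],
    [0,0,0]
  ],
  "delta_rot": [
    [0,0,0],
    [0,0,0],
    [0,0,0],
    [0,0,0],
    [0,0,0],
    [0,0,0],
    [0,0,0],
    [0,0,0]
  ],
  "fingers": [0,0,0,0,0,0,0,0],
  "newtons": 40
}}

```text
time_s: 5.58
tcp_pos: [0.4782, -0.0485, 0.0561]
eef_rot: [[0.439, 0.899, 0.0], [0.899, -0.439, -0.001], [-0.001, 0.001, -1.0]]
ft_force: [-1.3, -2.1, 10.1]
finger_gap: 0.0094
```

{"op": "arm_command", "data": {
  "linear": [
    [0,0,1],
    [0,0,1],
    [0,0,0],
    [0,0,0],
    [0,0,0],
    [0,0,0],
    [0,0,0],
    [0,0,0]
  ],
  "delta_rot": [
    [0,0,0],
    [0,0,0],
    [0,0,0],
    [0,0,0],
    [0,0,0],
    [0,0,0],
    [0,0,0],
    [0,0,0]
  ],
  "fingers": [0,0,0,0,0,0,0,0]
}}

```text
time_s: 6.25
tcp_pos: [0.4784, -0.0485, 0.0559]
eef_rot: [[0.438, 0.899, 0.001], [0.899, -0.438, -0.003], [-0.002, 0.002, -1.0]]
ft_force: [-9.2, -1.9, 38.2]
finger_gap: 0.0098
```

{"op": "arm_command", "data": {
  "linear": [
    [0,0,-0.8],
    [0,0,-0.4],
    [0,0,0],
    [0,0,0],
    [0,0,0],
    [0,0,0],
    [0,0,0],
    [0,0,0]
  ],
  "delta_rot": [
    [0,0,0],
    [0,0,0],
    [0,0,1],
    [0,0,3],
    [0,0,4],
    [0,0,4],
    [0,0,4],
    [0,0,4]
  ],
  "fingers": [0,0,0,0,0,0,0,0]
}}

```text
time_s: 6.92
tcp_pos: [0.4785, -0.0482, 0.056]
eef_rot: [[0.722, 0.692, 0.001], [0.692, -0.722, -0.001], [0.0, 0.001, -1.0]]
ft_force: [-4.7, -1.4, 19.9]
finger_gap: 0.0096
```

```bash
cat > st.py <<'E'
from h import *
np.set_printoptions(precision=4,suppress=True)
s=robot.sense();print(s['time_s'],s['tcp_pos'],'yaw',np.degrees(np.arctan2(s['eef_rot'][1,0],s['eef_rot'][0,0])),'F',s['ft_force'],'M',s['ft_torque'],s['finger_gap'],s['joint_positions'])
E
python3 st.py
```

```text
6.9167 [ 0.4785 -0.0482  0.056 ] yaw 43.814366394193506 F [-4.6698 -1.3599 19.8685] M [-0.2758  0.78    0.0476] 0.009580865598867304 [ 23.9844  35.2716 -29.4223 118.3775  30.7601  33.8096  16.7806]
```

{"op": "arm_command", "data": {
  "linear": [
    [0,0,0],
    [0,0,0],
    [0,0,0],
    [0,0,0],
    [0,0,0],
    [0,0,0],
    [0,0,0],
    [0,0,0]
  ],
  "delta_rot": [
    [0,0,4],
    [0,0,4],
    [0,0,4],
    [0,0,4],
    [0,0,4],
    [0,0,4],
    [0,0,4],
    [0,0,4]
  ],
  "fingers": [0,0,0,0,0,0,0,0]
}}

```text
time_s: 7.58
tcp_pos: [0.4791, -0.048, 0.056]
eef_rot: [[0.979, 0.205, 0.002], [0.205, -0.979, -0.0], [0.002, 0.001, -1.0]]
ft_force: [-3.1, -0.1, 17.6]
finger_gap: 0.0094
```

{"op": "arm_command", "data": {
  "linear": [
    [0,0,0],
    [0,0,0],
    [0,0,0],
    [0,0,0],
    [0,0,0],
    [0,0,0],
    [0,0,0],
    [0,0,0]
  ],
  "delta_rot": [
    [0,0,4],
    [0,0,4],
    [0,0,4],
    [0,0,4],
    [0,0,3],
    [0,0,3],
    [0,0,0],
    [0,0,0]
  ],
  "fingers": [0,0,0,0,0,0,0,0]
}}

```text
time_s: 8.25
tcp_pos: [0.4795, -0.048, 0.056]
eef_rot: [[0.985, -0.174, 0.003], [-0.174, -0.985, -0.0], [0.003, -0.0, -1.0]]
ft_force: [-1.7, 0.5, 16.4]
finger_gap: 0.0095
```

```bash
python3 st.py
```

```text
8.25 [ 0.4795 -0.048   0.056 ] yaw -9.992783618042555 F [-1.7433  0.4965 16.3599] M [-0.143   0.306  -0.0329] 0.009518870599149432 [ 13.3157  32.8829 -16.0201 118.9344  17.3767  30.1871 -25.3441]
```

{"op": "arm_command", "data": {
  "linear": [
    [0,0,0],
    [0,0,0],
    [0,0,0],
    [0,0,0],
    [0,0,0],
    [0,0,0],
    [0,0,0],
    [0,0,0]
  ],
  "delta_rot": [
    [0,0,1],
    [0,0,1],
    [0,0,1],
    [0,0,1],
    [0,0,0],
    [0,0,0],
    [0,0,0],
    [0,0,0]
  ],
  "fingers": [0,0,0,0,0,0,0,0]
}}

```text
time_s: 8.92
tcp_pos: [0.4795, -0.048, 0.056]
eef_rot: [[0.971, -0.24, 0.003], [-0.24, -0.971, -0.0], [0.003, -0.0, -1.0]]
ft_force: [-1.8, -0.2, 15.4]
finger_gap: 0.0099
```

```bash
python3 st.py
```

```text
8.9167 [ 0.4795 -0.048   0.056 ] yaw -13.890857622369579 F [-1.8248 -0.2486 15.3772] M [-0.2172  0.2304  0.414 ] 0.009921774564050863 [ 12.5146  32.7679 -15.0329 118.9793  16.3628  29.9868 -28.3445]
```

{"op": "arm_command", "data": {
  "linear": [
    [0,0,0],
    [0,0,-2],
    [0,0,-2],
    [0,0,-1.5],
    [0,0,0],
    [0,0,0],
    [0,0,0],
    [0,0,0]
  ],
  "delta_rot": [
    [0,0,-1],
    [0,0,0],
    [0,0,0],
    [0,0,0],
    [0,0,0],
    [0,0,0],
    [0,0,0],
    [0,0,0]
  ],
  "fingers": [0,0,0,0,0,0,0,0]
}}

```text
time_s: 9.58
tcp_pos: [0.4794, -0.048, 0.0608]
eef_rot: [[0.975, -0.224, 0.003], [-0.224, -0.975, 0.0], [0.003, -0.001, -1.0]]
ft_force: [2.9, 0.1, 5.1]
finger_gap: 0.0094
```

```bash
python3 st.py
```

```text
9.5833 [ 0.4794 -0.048   0.0608] yaw -12.959973874116335 F [2.8944 0.1283 5.0941] M [-0.1822 -0.7731  0.2225] 0.009388135355822225 [ 12.9749  32.2784 -15.5605 118.9033  16.3105  30.6259 -27.3416]
```

Raised about 5 mm with the grip still closed. Next I'll release, retreat upward and check that it stays latched.

{"op": "arm_command", "data": {
  "linear": [
    [0,0,0],
    [0,0,0],
    [0,0,0],
    [0,0,0],
    [0,0,0],
    [0,0,0],
    [0,0,-10],
    [0,0,-20]
  ],
  "delta_rot": [
    [0,0,0],
    [0,0,0],
    [0,0,0],
    [0,0,0],
    [0,0,0],
    [0,0,0],
    [0,0,0],
    [0,0,0]
  ],
  "fingers": [0.2,0.4,0.5,0.5,0.5,0.5,0.5,0.5]
}}

```text
time_s: 10.25
tcp_pos: [0.4762, -0.0481, 0.0896]
eef_rot: [[0.974, -0.225, -0.004], [-0.225, -0.974, 0.0], [-0.004, 0.001, -1.0]]
ft_force: [-0.0, -0.1, -0.5]
finger_gap: 0.0443
```

{"op": "arm_command", "data": {
  "linear": [
    [0,0,-20],
    [0,0,-20],
    [0,0,0],
    [0,0,0],
    [0,0,0],
    [0,0,0],
    [0,0,0],
    [0,0,0]
  ],
  "delta_rot": [
    [0,0,0],
    [0,0,0],
    [0,0,0],
    [0,0,0],
    [0,0,0],
    [0,0,0],
    [0,0,0],
    [0,0,0]
  ],
  "fingers": [0.5,0.5,0.5,0.5,0.5,0.5,0.5,0.5]
}}

```text
time_s: 10.92
tcp_pos: [0.4774, -0.0482, 0.1297]
eef_rot: [[0.974, -0.225, -0.001], [-0.225, -0.974, 0.0], [-0.001, 0.0, -1.0]]
ft_force: [0.7, -0.9, 0.4]
finger_gap: 0.0442
```

```bash
python3 - <<'E'
from h import *
np.set_printoptions(precision=4,suppress=True)
a,c=snap('wrist','w3.png');s=robot.sense();print(s['time_s'],s['tcp_pos'],s['eef_rot'][:,0],s['ft_force'],np.linalg.norm(s['dq']))
np.savez('w3.npz',**c)
u,v=w2px(c,[.479,-.048,.089]);print(u,v)
u0,v0=int(u)-80,int(v)-60; print(u0,v0)
cv2.imwrite('pics/w3c.png',cv2.resize(a[v0:v0+120,u0:u0+160],None,fx=5,fy=5,interpolation=cv2.INTER_CUBIC))
E
```

```text
10.9667 [ 0.4775 -0.0482  0.1299] [ 0.9744 -0.2249 -0.0012] [ 0.6337  0.4687 -0.0747] 0.2975867419868604
259.8669338206275 214.13123240712838
179 154
```

View pics/w3c.png

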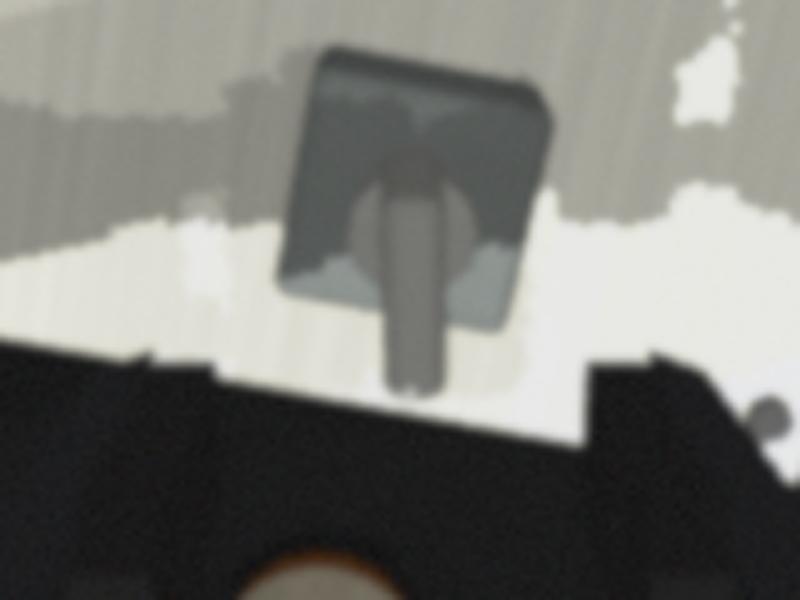

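The wing is still aligned with the tool after the ~77° turn, and it looks slightly smaller than before (63 vs 65 px at the same camera height), so it is about 4 mm lower. That fits the latch. On to the index knob.

```bash
python3 -c "
from plan import *
plan([.544,.0915,.14],64,16)"
```

```text
[[2.1, -9.4, -0.6], [2.9, -9.2, -0.6], [3.6, -9.0, -0.6], [4.4, -8.6, -0.6], [5.1, -8.2, -0.7], [5.8, -7.8, -0.6], [6.4, -7.3, -0.7], [7.0, -6.7, -0.6]] [[-0.0, 0.0, -4.81], [-0.0, 0.0, -4.81], [-0.0, 0.0, -4.81], [-0.0, 0.0, -4.81], [-0.0, 0.0, -4.81], [-0.0, 0.0, -4.81], [-0.0, 0.0, -4.81], [-0.0, 0.0, -4.81]]
[[7.5, -6.1, -0.7], [8.0, -5.4, -0.6], [8.4, -4.8, -0.7], [8.8, -4.0, -0.6], [9.1, -3.3, -0.7], [9.3, -2.5, -0.6], [9.5, -1.7, -0.7], [9.6, -1.0, -0.6]] [[-0.0, 0.0, -4.81], [-0.0, 0.0, -4.81], [-0.0, 0.0, -4.81], [-0.0, 0.0, -4.81], [-0.0, 0.0, -4.81], [-0.0, 0.0, -4.81], [-0.0, 0.0, -4.81], [-0.0, 0.0, -4.81]]
```

{"op": "arm_command", "data": {
  "linear": [
    [2,-9.5,-1],
    [3,-9,-1],
    [3.5,-9,-1],
    [4.5,-8.5,-1],
    [5,-8,-1],
    [6,-8,-1],
    [6.5,-7.5,-1],
    [7,-6.5,-1]
  ],
  "delta_rot": [
    [0,0,-4.8],
    [0,0,-4.8],
    [0,0,-4.8],
    [0,0,-4.8],
    [0,0,-4.8],
    [0,0,-4.8],
    [0,0,-4.8],
    [0,0,-4.8]
  ],
  "fingers": [0.5,0.5,0.5,0.5,0.5,0.5,0.5,0.5]
}}

```text
time_s: 11.63
tcp_pos: [0.5115, 0.022, 0.1381]
eef_rot: [[0.902, 0.433, -0.001], [0.433, -0.902, 0.0], [-0.001, -0.0, -1.0]]
ft_force: [-0.7, 0.0, 0.2]
finger_gap: 0.0442
```

{"op": "arm_command", "data": {
  "linear": [
    [7.5,-6,-1],
    [8,-5.5,-1],
    [8.5,-5,0],
    [9,-4,0],
    [9,-3,0],
    [9.5,-2.5,0],
    [9.5,-1.5,0],
    [9.5,-1,0]
  ],
  "delta_rot": [
    [0,0,-4.8],
    [0,0,-4.8],
    [0,0,-4.8],
    [0,0,-4.8],
    [0,0,-4.8],
    [0,0,-4.8],
    [0,0,-4.8],
    [0,0,-4.8]
  ],
  "fingers": [0.5,0.5,0.5,0.5,0.5,0.5,0.5,0.5]
}}

```text
time_s: 12.3
tcp_pos: [0.5453, 0.0915, 0.1399]
eef_rot: [[0.438, 0.899, -0.001], [0.899, -0.438, -0.0], [-0.0, -0.001, -1.0]]
ft_force: [0.2, -0.3, -0.1]
finger_gap: 0.0441
```

{"op": "arm_command", "data": {
  "linear": [
    [0,0,0],
    [0,0,0],
    [0,0,0],
    [0,0,0],
    [0,0,0],
    [0,0,0],
    [0,0,0],
    [0,0,0]
  ],
  "delta_rot": [
    [0,0,0],
    [0,0,0],
    [0,0,0],
    [0,0,0],
    [0,0,0],
    [0,0,0],
    [0,0,0],
    [0,0,0]
  ],
  "fingers": [0.5,0.5,0.5,0.5,0.5,0.5,0.5,0.5]
}}

```text
time_s: 12.97
tcp_pos: [0.5453, 0.091, 0.1405]
eef_rot: [[0.442, 0.897, 0.0], [0.897, -0.442, -0.0], [-0.0, 0.0, -1.0]]
ft_force: [-0.3, -0.3, 0.1]
finger_gap: 0.0443
```

```bash
python3 - <<'E'
from h import *
np.set_printoptions(precision=4,suppress=True)
a,c=snap('wrist','w4.png');s=robot.sense();print(s['time_s'],s['tcp_pos'],s['eef_rot'][:,0],s['joint_positions'],np.linalg.norm(s['dq']))
np.savez('w4.npz',**c)
u,v=w2px(c,[.544,.0915,.097]);print(u,v)
u0,v0=int(u)-80,int(v)-60; print(u0,v0)
cv2.imwrite('pics/w4c.png',cv2.resize(a[v0:v0+120,u0:u0+160],None,fx=5,fy=5,interpolation=cv2.INTER_CUBIC))
E
```

```text
13.0167 [0.5453 0.0911 0.1405] [ 0.4419  0.8971 -0.0001] [ 13.7597  33.8952 -37.1081 105.8276  26.4256  49.1351  27.3967] 0.12449995764706527
258.3517031179327 210.92790186943103
178 150
```

View pics/w4c.png

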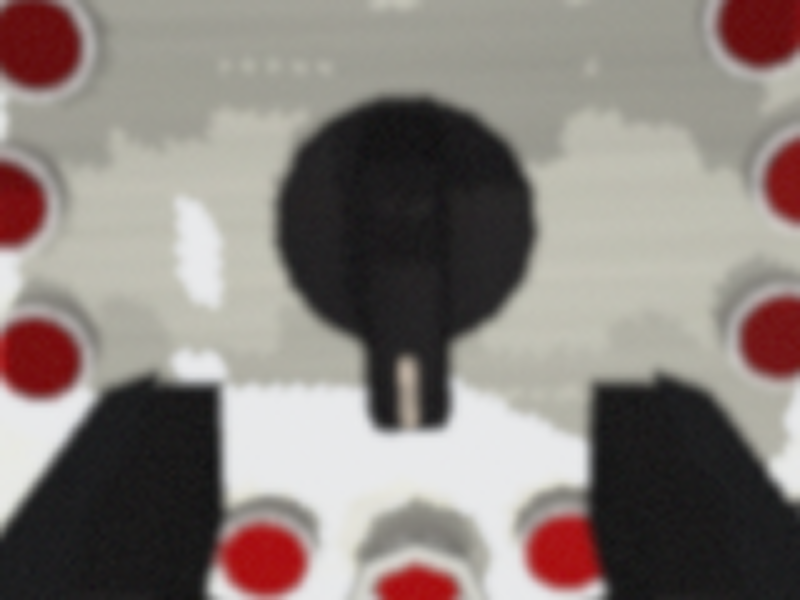

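The bar is upright in the image (columns 368–450, mark end at row 430) and centred between the fingers (220 and 593).

```bash
python3 - <<'E'
from h import *
np.set_printoptions(precision=4,suppress=True)
c=dict(np.load('w4.npz'));s=robot.sense();R=s['eef_rot'][:2,:2]
f=lambda u,v,z:px2w(c,178+u/5,150+v/5,z)[:2]
e=f(409,430,.097);k=e-.023*R[:,1];print(k,R.T@(k-s['tcp_pos'][:2])*1000,'width',np.linalg.norm(f(368,410,.097)-f(450,410,.097)))
sk=(f(278,225,.061)+f(536,225,.061))/2;t=f(407,97,.061);print('skirt x',R.T@(sk-s['tcp_pos'][:2])*1000,'from far edge',R.T@(t+.024*R[:,1]-s['tcp_pos'][:2])*1000)
E
```

```text
[0.5427 0.0934] [ 0.9372 -3.2765] width 0.012800895726167669
skirt x [ 0.7227 -2.4818] from far edge [ 0.6977 -1.714 ]
```

{"op": "arm_command", "data": {
  "linear": [
    [0.8,-1.5,8],
    [0,-1,10],
    [0,0,10],
    [0,0,10],
    [0,0,10],
    [0,0,10],
    [0,0,10],
    [0,0,5]
  ],
  "delta_rot": [
    [0,0,0],
    [0,0,0],
    [0,0,0],
    [0,0,0],
    [0,0,0],
    [0,0,0],
    [0,0,0],
    [0,0,0]
  ],
  "fingers": [0.5,0.5,0.5,0.5,0.5,0.5,0.5,0.5]
}}

```text
time_s: 13.68
tcp_pos: [0.5426, 0.0928, 0.0656]
eef_rot: [[0.441, 0.897, -0.002], [0.897, -0.441, -0.0], [-0.001, -0.002, -1.0]]
ft_force: [-0.8, -1.0, 0.9]
finger_gap: 0.0441
```

{"op": "arm_command", "data": {
  "linear": [
    [0,0,0],
    [0,0,0],
    [0,0,0],
    [0,0,0],
    [0,0,0],
    [0,0,0],
    [0,0,0],
    [0,0,0]
  ],
  "delta_rot": [
    [0,0,0],
    [0,0,0],
    [0,0,0],
    [0,0,0],
    [0,0,0],
    [0,0,0],
    [0,0,0],
    [0,0,0]
  ],
  "fingers": [0.4,0.3,0.2,0.1,0,0,0,0],
  "newtons": 55
}}

```text
time_s: 14.35
tcp_pos: [0.5433, 0.0921, 0.0679]
eef_rot: [[0.442, 0.897, -0.0], [0.897, -0.442, -0.002], [-0.002, 0.001, -1.0]]
ft_force: [-2.6, -3.2, 6.2]
finger_gap: 0.0138
```

```bash
python3 st.py
```

```text
14.35 [0.5433 0.0921 0.0679] yaw 63.79838804575299 F [-2.6462 -3.2173  6.2392] M [-0.7807  0.3954  0.2454] 0.013802311934723565 [ 10.4292  39.7884 -32.9706 107.8721  31.6827  41.7575  22.9983]
```

{"op": "arm_command", "data": {
  "linear": [
    [0,0,0],
    [0,0,0],
    [0,0,0],
    [0,0,0],
    [0,0,0],
    [0,0,0],
    [0,0,0],
    [0,0,0]
  ],
  "delta_rot": [
    [0,0,2],
    [0,0,4],
    [0,0,4],
    [0,0,4],
    [0,0,4],
    [0,0,4],
    [0,0,2],
    [0,0,0]
  ],
  "fingers": [0,0,0,0,0,0,0,0]
}}

```text
time_s: 15.02
tcp_pos: [0.5433, 0.0921, 0.0679]
eef_rot: [[0.769, 0.639, -0.0], [0.639, -0.769, -0.002], [-0.001, 0.001, -1.0]]
ft_force: [-1.6, -3.8, 6.6]
finger_gap: 0.0137
```

```bash
python3 st.py
```

```text
15.0167 [0.5433 0.0921 0.0679] yaw 39.70594586457041 F [-1.6422 -3.8007  6.603 ] M [-0.8528  0.4789  0.2252] 0.013680556305469188 [  6.2569  38.3194 -27.2275 108.1177  26.416   39.8884   3.1062]
```

{"op": "arm_command", "data": {
  "linear": [
    [0,0,0],
    [0,0,0],
    [0,0,0],
    [0,0,0],
    [0,0,0],
    [0,0,0],
    [0,0,0],
    [0,0,0]
  ],
  "delta_rot": [
    [0,0,2],
    [0,0,4],
    [0,0,4],
    [0,0,4],
    [0,0,4],
    [0,0,4],
    [0,0,2],
    [0,0,0]
  ],
  "fingers": [0,0,0,0,0,0,0,0]
}}

```text
time_s: 15.68
tcp_pos: [0.5434, 0.0922, 0.0679]
eef_rot: [[0.963, 0.271, 0.0], [0.271, -0.963, -0.002], [-0.0, 0.002, -1.0]]
ft_force: [-1.6, -4.2, 6.1]
finger_gap: 0.0135
```

```bash
python3 st.py
```

```text
15.6833 [0.5434 0.0922 0.0679] yaw 15.720952439238182 F [-1.5674 -4.1726  6.1492] M [-0.811   0.4415  0.2643] 0.013519662562306021 [  1.9123  37.1509 -21.3694 108.3749  20.9285  38.3278 -16.3927]
```

{"op": "arm_command", "data": {
  "linear": [
    [0,0,0],
    [0,0,0],
    [0,0,0],
    [0,0,0],
    [0,0,0],
    [0,0,0],
    [0,0,0],
    [0,0,0]
  ],
  "delta_rot": [
    [0,0,3],
    [0,0,4],
    [0,0,4],
    [0,0,4],
    [0,0,3],
    [0,0,2],
    [0,0,0],
    [0,0,0]
  ],
  "fingers": [0,0,0,0,0,0,0,0]
}}

```text
time_s: 16.35
tcp_pos: [0.5434, 0.0921, 0.0679]
eef_rot: [[0.997, -0.073, -0.0], [-0.073, -0.997, -0.001], [0.0, 0.001, -1.0]]
ft_force: [-1.5, -4.2, 6.3]
finger_gap: 0.0133
```

```bash
python3 st.py
```

```text
16.35 [0.5434 0.0921 0.0679] yaw -4.213109439894501 F [-1.5056 -4.1857  6.3111] M [-0.7539  0.5155  0.0669] 0.01333541875419962 [ -1.8089  36.3982 -16.4076 108.6011  16.1937  37.2655 -32.3733]
```

The moment dropped to 0.067 N m, which is the fading just before the third stop. I'll take 1° steps and watch for the jump.

{"op": "arm_command", "data": {
  "linear": [
    [0,0,0],
    [0,0,0],
    [0,0,0],
    [0,0,0],
    [0,0,0],
    [0,0,0],
    [0,0,0],
    [0,0,0]
  ],
  "delta_rot": [
    [0,0,1],
    [0,0,1],
    [0,0,0.5],
    [0,0,0],
    [0,0,0],
    [0,0,0],
    [0,0,0],
    [0,0,0]
  ],
  "fingers": [0,0,0,0,0,0,0,0]
}}

```text
time_s: 17.02
tcp_pos: [0.5434, 0.0921, 0.0679]
eef_rot: [[0.993, -0.117, -0.0], [-0.117, -0.993, -0.001], [0.0, 0.001, -1.0]]
ft_force: [-1.6, -3.4, 7.0]
finger_gap: 0.0134
```

```bash
python3 st.py
```

```text
17.0167 [0.5434 0.0921 0.0679] yaw -6.711664492999922 F [-1.6078 -3.4395  7.0301] M [-0.7553  0.4581  0.0756] 0.01336232360431841 [ -2.262   36.3205 -15.7977 108.6279  15.5918  37.1477 -34.3587]
```

{"op": "arm_command", "data": {
  "linear": [
    [0,0,0],
    [0,0,0],
    [0,0,0],
    [0,0,0],
    [0,0,0],
    [0,0,0],
    [0,0,0],
    [0,0,0]
  ],
  "delta_rot": [
    [0,0,1],
    [0,0,0],
    [0,0,0],
    [0,0,0],
    [0,0,0],
    [0,0,0],
    [0,0,0],
    [0,0,0]
  ],
  "fingers": [0,0,0,0,0,0,0,0]
}}

```text
time_s: 17.68
tcp_pos: [0.5434, 0.0921, 0.0679]
eef_rot: [[0.991, -0.134, -0.0], [-0.134, -0.991, -0.001], [0.0, 0.001, -1.0]]
ft_force: [-2.1, -4.3, 5.6]
finger_gap: 0.0135
```

```bash
python3 st.py
```

```text
17.6833 [0.5434 0.0921 0.0679] yaw -7.685079703547949 F [-2.1227 -4.3347  5.639 ] M [-0.7682  0.5291  0.1916] 0.01349060260074087 [ -2.4569  36.2908 -15.5501 108.6381  15.3611  37.1002 -35.1451]
```

The moment rose to 0.19 N m at 71.5°, mid-jump and equal to the spring's value at the third stop. One last scene check before handing in.

```bash
python3 st.py; python3 - <<'E'
from h import *
a,c=snap('top','t9.png');b,d=snap('side','s9.png')
A=cv2.resize(a[100:280,100:320],(488,400));B=cv2.resize(b[160:300,100:350],(600,336)) 
im=np.zeros((600,800,3),np.uint8)
im[:300,:366]=cv2.resize(a[100:280,100:320],(366,300));im[:300,400:]=cv2.resize(b[170:300,160:340],(400,300));im[300:]=0
im[300:,:400]=cv2.resize(cv2.imread('pics/side0.png')[170:300,160:340],(400,300));w=np.array(robot.snapshot('wrist'));im[300:,400:]=cv2.resize(w,(400,300))
cv2.imwrite('pics/fin.png',im)
E
```

```text
17.6833 [0.5434 0.0921 0.0679] yaw -7.685079703547949 F [-2.1227 -4.3347  5.639 ] M [-0.7682  0.5291  0.1916] 0.01349060260074087 [ -2.4569  36.2908 -15.5501 108.6381  15.3611  37.1002 -35.1451]
```

View pics/fin.png

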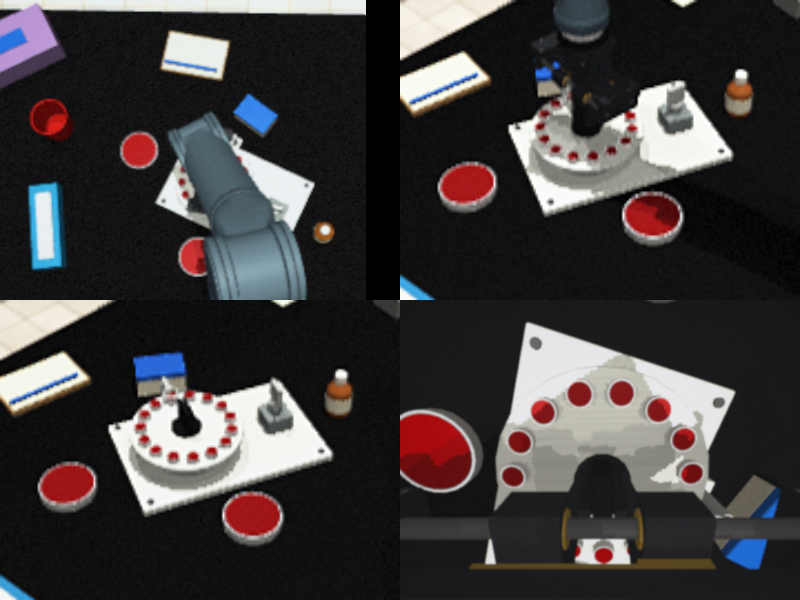

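The top-right picture (now) against the bottom-left one (start) shows the dishes, bottle and slide box where they were. The screw-knob's wing is turned and the gripper holds the bar knob. Handing in.

```bash
python3 st.py; python3 -c "
from cell import robot
print(robot.hand_in())"; python3 st.py
```

```text
17.8333 [0.5434 0.0921 0.0678] yaw -7.6844729657222794 F [-2.6874 -3.0613  6.3386] M [-0.7283  0.4729  0.2073] 0.013299218870141814 [ -2.4562  36.2891 -15.5491 108.6432  15.3608  37.0998 -35.1436]
the job is handed in; nothing more can be done
None
the job is handed in; nothing more can be done
```

The job is handed in at about 18 s of the 59 s: the screw-knob is latched and the arm is still holding the index knob at its third stop.

- **Screw-knob:** I pushed it to its bottom stop and held it down at 15–20 N while turning it clockwise about 77°. The moment then rose to 0.41 N m, which I took as the end stop. I backed off 1°, let it rise about 5 mm and released it. The wrist picture afterwards showed the wing still turned and about 4 mm lower than at the start, as a latched knob should be.
- **Index knob:** I then turned the black bar knob clockwise about 71.5° (third stop: 72°). The wrist moment faded to about 0.07 N m just before the stop and rose to about 0.2 N m at it. I only watched the moment closely at the third stop. The first two clicks were counted by angle, 24° each.
- **Last checks:** The grip is holding (13.3 mm gap at 55 N). The dishes, slide box, bottle and cup look unmoved where the last views show them. I did not check the tube rack again.
- **Disagreements:** My first top-camera estimate of the screw-knob was about 9 mm off, and the closer wrist view corrected it. The knob-centre estimates differed by 2–4 mm. I pressed to 38 N for a moment to feel the bottom stop, and no check failed.

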